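Crank a charcoal brick out of the feeder into the tray

TASK

Slide the metal tray squarely under the feeder's mouth, up against its base with the handle pointing away, and let go of it. Then turn the crank anticlockwise (seen from above) until the resistance suddenly drops away and the charcoal brick falls into the tray, and stop before the pusher blade comes out of the mouth. Move the brick only with the crank, never by hand, and leave the other things on the shelf where they are.

Things in the scene. Friction and masses are not known exactly. Their poses are not given: they have to be found in the camera images.
- feeder: Fixed charcoal-brick feeder. Origin: on the shelf; +y = feed direction. Open-topped channel along y at x = 0, 50 mm wide inside, floor z = 65 mm, walls to z = 93 mm, y -110 mm to the mouth at y = 130 mm. The grey base below (62 mm wide) ends at y = 100 mm, so the channel overhangs it by 30 mm, 59 mm above the shelf. Gearbox at x -98 to -34, y -35 to 35 mm, to z = 112 mm.
- mouth (a point): Middle of the mouth lip, on the channel floor's edge: feeder (0, 130, 65) mm.
- crank_axis (a point): Point on the crank's vertical axis at the top face of the crank arm: feeder (-70, 0, 130) mm.
- crank_knob (a point): Top centre of the crank knob, a fixed upright black cylinder, 20 mm diameter, 46 mm high (z 130 to 176 mm), 55 mm from the crank axis, on an arm 20 mm wide (z 123 to 130 mm). Nothing else on the feeder is higher than the arm. The knob may be pushed round from behind or held.
- crank (a joint): Crank angle, rad, growing anticlockwise from above; arm along feeder +x at 0. Starts at 0 to 1.2, stays where left. Drives the blade 12 mm per rad. The brick is past the flap at about 12.8 and falls then or up to 1 rad later; the blade reaches the lip at 15.0; it must not go beyond 15.5; hard stop at 16.5.
- flap_hinge (a point): Middle of the hinge of a sprung steel flap hanging across the channel: feeder (0, 75, 112) mm, flap 31 mm long, brackets to z = 118 mm. It swings up towards the mouth, rubs on the passing brick's top and snaps down behind it. This is the resistance: about 2.5 to 4.5 N at the knob, about 1 N or less once the brick is past.
- blade (a point): Middle of the front (+y) face of the pusher blade (42 mm wide, 26 mm high) in the channel; at crank angle 0 it is at feeder y = -50 mm. It pushes the brick's rear end.
- brick: Black pressed-charcoal brick, 44 x 56 x 34 mm (x, y, z), 0.11 kg, loose in the channel between blade and flap, its length (y) along the channel. Origin: centre of its underside.
- tray: Loose open aluminium tray, 0.3 kg, outside 120 x 150 mm (x, y), 30 mm high, walls and floor 4 mm. Origin: centre of its underside. Its handle is at the +y end; its -y end goes under the mouth against the base. It lies beyond the mouth at the start, handle away from the feeder.
- tray_handle (a point): Centre of the top of the tray's handle: an upright block 30 mm wide (x) and 12 mm thick (y), top 75 mm above the shelf, at tray (0, 81) mm, just outside the end wall.
- steamer_lid: Round bamboo steamer lid, 170 mm diameter, 22 mm high plus a 20 mm loop handle; leave alone. Origin: centre of its underside.
- measuring_cup: White plastic measuring cup with handle, 84 mm diameter, 90 mm high; leave alone. Origin: centre of its underside.
- grill_pick: Steel grill pick with wooden handle, 265 mm long in x, 20 mm high at most, lying; leave alone. Origin: about its middle, at shelf height.
- chopstick_rest: White ceramic chopstick rest, 20 x 50 x 14 mm; leave alone. Origin: centre of its underside.
Not all that is in view belongs to the job. Several things have the shape of the brick; the one meant has the colours described above. What is shaped like the tray but green is not meant.

How it is judged:
On the way, in this order (a step that is already met when the one before it is completed fails the run):
1. the empty tray stands squarely under the mouth against the base, let go, the brick still in the feeder (y of tray in the frame of feeder below 0.192 m and x of tray in the frame of feeder between -0.03 and 0.03 m and angle between the y axis of tray and the y axis of feeder, either way round below 0.2 rad and y of tray_handle in the frame of feeder above 0.2 m and height (world z) of tray below 0.008 m and angle between tray's own z axis and vertical below 0.06 rad and y of brick in the frame of feeder below 0.07 m and height (world z) of brick above 0.055 m and contact force between each of the arm, the fingers and tray below 0.1 N), for 0.2 s.
2. the crank has been turned until the brick dropped into the tray (x of brick in the frame of tray between -0.056 and 0.056 m and y of brick in the frame of tray between -0.071 and 0.071 m and z of brick in the frame of tray between -0.01 and 0.062 m and value of joint crank above 12 rad), for 0.2 s.
At the end, for the whole second after the job is handed in: The brick rests inside the tray; the tray stands flat under the mouth (within 17 mm of the base, 30 mm of the middle, 0.2 rad of square, handle away); the crank is below 15.5 rad, so the blade does not stick out more than about 5 mm (x of brick in the frame of tray between -0.056 and 0.056 m and y of brick in the frame of tray between -0.071 and 0.071 m and z of brick in the frame of tray between -0.01 and 0.062 m and y of tray in the frame of feeder below 0.192 m and x of tray in the frame of feeder between -0.03 and 0.03 m and angle between the y axis of tray and the y axis of feeder, either way round below 0.2 rad and y of tray_handle in the frame of feeder above 0.2 m and height (world z) of tray below 0.008 m and angle between tray's own z axis and vertical below 0.06 rad and linear speed of each of brick, tray below 0.02 m/s and value of joint crank below 15.5 rad); the robot touches nothing.
It fails at once if the pusher blade is cranked out of the mouth (crank beyond 15.5 rad) (value of joint crank above 15.5 rad).
It fails at once if the robot touches the brick (contact force between any of the fingers, the arm and brick above 0.5 N).
It fails at once if a bystander (lid, cup, pick or chopstick rest) is moved by more than 30 mm (distance of any of steamer_lid, measuring_cup, grill_pick, chopstick_rest from where it was at the start of the episode above 0.03 m).
It also fails if it takes over 70 s, if anything falls off the work surface, if the arm or the gripper's body presses on something with over 40 N, if the wrist force passes 120 N, or if a joint passes its speed limit or range.

ROBOT

A 6-joint arm with a two-finger parallel gripper is mounted at the origin on the work surface. World frame = base frame: x ahead of the robot, y to its left, z up, the work surface at z = 0. Lengths are in m, angles in rad, forces in N, time in s.
With the tool pointing down it reaches from about 0.4 to 0.825 m from the base axis. Payload 7 kg.
Tool frame: the origin (TCP) lies at the very end of the fingers, on their centre line; the grasp point (between the pads) lies 19 mm behind it; z points along the fingers, y is the line along which they close (so a half turn about z gives the same grasp; the last joint's range is limited). The gripper opens to 85 mm and grips with 20 to 120 N. Pads are 22 mm wide; open, the fingers measure 114 mm over their backs; the gripper's body (76 mm by 85 mm) begins 54 mm behind the grasp point. The pads swing forward as they close: fully open they stand 13 mm farther back than shut.
Start: joints at [-0.814, 0.359, 0.012, 0, -1.224, -0.288], TCP at [0.305, -0.602, 0.231] pointing down, gripper open.
Joint ranges: [-3.07, 3.07], [-1.43, 2.12], [-1.02, 1.25], [-3.03, 1.67], [-3.05, -0], [-3.03, 3.03]. Speed limits (rad/s): [2.39, 2.39, 3.01, 3.14, 3.14, 3.14].

INTERFACE

Orientations are given as a unit quaternion [x, y, z, w].
In Python, from cell import arm gives the robot as it stands.
- The arm moves only by the tool carry_out, never from a script. Its argument "rows" is a list of rows, each a list of 3 entries, a list of its own where there are three numbers: the opening in per cent of the stroke, from 0 (shut) to 100 (fully open), then the shift along the tool's x, y, z in mm, then the turn, a rotation vector about the tool's x, y, z in rad. In form: [[grip, [tx, ty, tz], [rx, ry, rz]], ...]. A call has 1 to 8 rows; each row is the pose to reach, as a shift and turn from the pose commanded when the call began, along the tool's axes at that moment; what a row does not reach only later rows make up. A row lasts 1/8 s, in which the tool goes at most 62.5 mm and 10.7 degrees, less where a joint would pass 70% of its speed; a pose out of reach is approached as far as the arm can. A call with a gripper value outside its range is refused whole. The fingers move at their own pace and stop on an object; "force" is the grip in N (left out, the last holds). Time passes only in rows, so rows that repeat a pose let the fingers close. It gives the time, the measured TCP pose, the force, the opening and the grip force at its end, in the units of the state.
- arm.sense(): the state, without advancing time (a new reading comes with each control period).
- arm.get_image(name): name is "scene" or "top"; returns a dict with "color" (384x512x3 uint8, red, green, blue), "z_map" (384x512 float32, m along the optical axis (not along the pixel's ray), 0 where there is no reading), "fov_y" (degrees; the focal length in pixels is half the picture's height over the tangent of half this angle, whatever the lens; pixels are square), "cx", "cy" (the principal point, pixels), "origin" and "rotation" of the camera in the world. Camera axes: x right, y down, z forward; pixel columns grow to the right and rows downward; lengths in m; the calibration is good to about 2 mm. A picture is of the moment at which its call begins.
- arm.finish_job(): hands the job in; it is judged then, once.
The state is a dict: "clock": time; "joint_pos": joint angles; "joint_vel": joint speeds; "tau": joint torques, N m; "tool_pos": TCP position; "orientation": TCP orientation; "ft_force": force on the tool from outside, world axes, zero at the start; "ft_torque": the same for the moment, N m; "gripper_width": finger opening in m; "grasp_force": force on a finger pad.
Only numpy, scipy, OpenCV 4.12 (cv2) and the standard library are available. Lean on these libraries where they do the work, as an engineer would, in place of code of your own. Each camera call takes 0.05 s, during which the arm holds its last target. There are 200 camera calls.

## Working session

There is one attempt and no reset: what is moved stays moved. The work goes in short steps, Python scripts to look and compute and a tool call to move; the robot and the scene stay as the last step left them, time stands still between calls to the robot, and variables do not carry over. Pictures are saved under pics/ and viewed, at most 10 in all, crops included, and the job is handed in when it is done.

Besides the shell and the picture viewer there is one more tool, called after ">>>" as name(argument=value, ...), one argument or row to a line, values as JSON. carry_out: Moves the arm, as the interface text tells. Its arguments: {"type":"object","properties":{"rows":{"type":"array","items":{"type":"array"}},"force":{"type":"number"}},"required":["rows"]}

```bash
mkdir -p pics; ls
cat > h.py <<'E'
import numpy as np, cv2
from cell import arm
def grab(n):
    d=arm.get_image(n); d['f']=d['color'].shape[0]/2/np.tan(np.radians(d['fov_y'])/2); return d
def cloud(d):
    z=d['z_map']; v,u=np.mgrid[:z.shape[0],:z.shape[1]]
    p=np.stack([(u-d['cx'])/d['f']*z,(v-d['cy'])/d['f']*z,z],-1)
    return p@np.array(d['rotation']).T+np.array(d['origin'])
def save(d,name): cv2.imwrite('pics/'+name,d['color'][:,:,::-1])
E
python3 - <<'E'
from h import *
s=arm.sense(); print(s)
a=grab('top');b=grab('scene')
for d in(a,b): print({k:d[k] for k in('fov_y','cx','cy','origin','rotation')})
cv2.imwrite('pics/a.png',a['color'][:,:,::-1]);cv2.imwrite('pics/b.png',b['color'][:,:,::-1])
np.savez('a0.npz',**a);np.savez('b0.npz',**b)
E
```

```text
pics
{'clock': 0.0, 'joint_pos': array([-8.13891635e-01,  3.59402607e-01,  1.10388869e-02, -3.77145059e-04,
       -1.22409711e+00, -2.88134180e-01]), 'joint_vel': array([ 0.00129422,  0.0001908 ,  0.00104882, -0.00049256, -0.00049621,
       -0.00088606]), 'tau': array([-9.23050351e-06, -5.83325386e+01,  2.93431091e+01,  6.93688720e+00,
       -5.79988060e-03, -1.22503739e-04]), 'tool_pos': array([ 0.30473577, -0.60174037,  0.23033996]), 'orientation': array([-2.32182542e-01,  9.72671858e-01,  8.09684169e-04, -2.61707033e-04]), 'ft_force': array([-0.6001848 ,  0.66534311, -1.0170007 ]), 'ft_torque': array([-0.03919466,  0.01335484,  0.03893399]), 'grasp_force': 0.0, 'gripper_width': 0.08541352232526087}
{'fov_y': 49.86258197165212, 'cx': 248.49796088618342, 'cy': 185.51427500724782, 'origin': array([ 0.43008483, -0.02722008,  1.25274527]), 'rotation': array([-0.69528157,  0.71452702, -0.04863093,  0.06057811])}
{'fov_y': 42.62008819552522, 'cx': 255.5627861931723, 'cy': 197.32792812128702, 'origin': array([ 1.67351385, -0.39947278,  1.39532869]), 'rotation': array([ 0.7790491 ,  0.51632325, -0.20527452, -0.29043961])}
```

```bash
sed -i "s/np.array(d\['rotation'\]).T/R.from_quat(d['rotation']).as_matrix().T/; 1a from scipy.spatial.transform import Rotation as R" h.py
python3 - <<'E'
import cv2
for n in 'ab':
    cv2.imwrite(f'pics/{n}1.png',cv2.resize(cv2.imread(f'pics/{n}.png'),(800,600),interpolation=cv2.INTER_CUBIC))
E
```

```text
(no output)
```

View pics/a1.png

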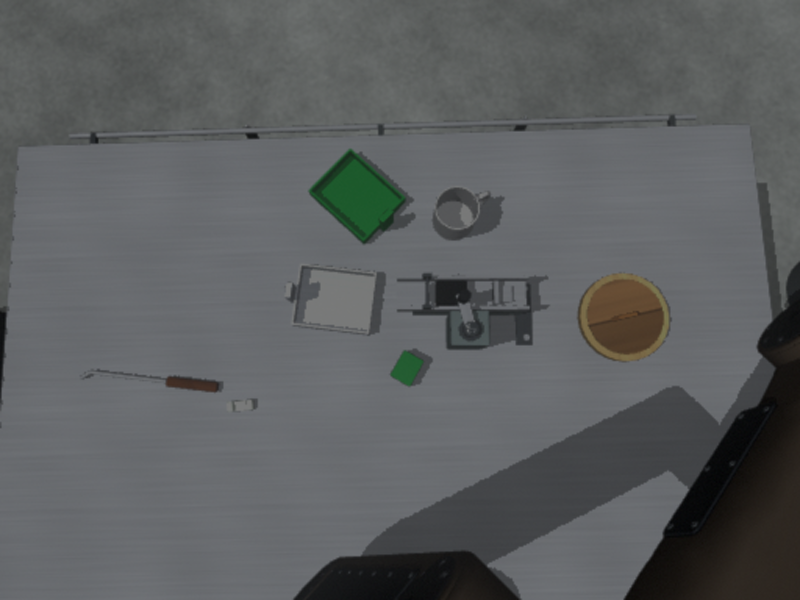

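View pics/b1.png

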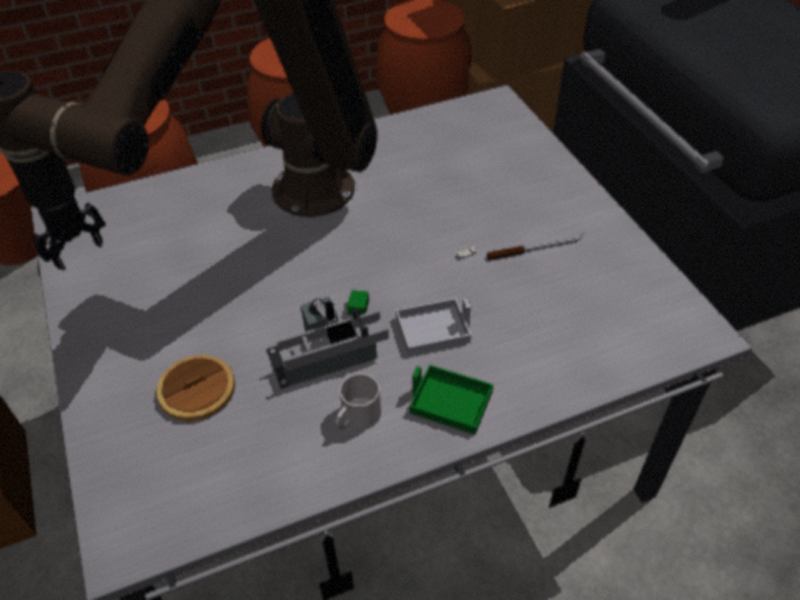

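The top view (800-px scale) shows the feeder channel from (545,293) to its mouth at (398,295), the gearbox at (470,328) and the crank knob at about (463,297). The grey tray is at (337,300) with its handle at (290,290).

Look-alikes:
- Tray: the green tray at (357,197) is not meant; the grey one at (337,300) is.
- Brick: the green block at (408,368) is not meant; the black one in the channel at (452,292) is.

Bystanders are the cup (457,212), lid (625,317), pick (150,380) and rest (242,405).

Run:
```python
from h import *
a=dict(np.load('a0.npz')); P=cloud(a); col=a['color'].astype(int)
k=800/512
v,u=np.mgrid[:384,:512]; U=u*k;V=v*k
def box(x0,x1,y0,y1): return (U>x0)&(U<x1)&(V>y0)&(V<y1)
print('table z',np.median(P[box(480,560,400,440)],0))
f=box(390,555,265,355); z=P[...,2]
w=f&(z>.085)&(z<.100); w&=box(390,555,265,318)
pts=P[w]; print('walls',len(pts),cv2.minAreaRect((pts[:,:2]*1000).astype(np.float32)))
print('rect gearbox', cv2.minAreaRect((P[f&(z>.105)&(z<.117)][:,:2]*1000).astype(np.float32)))
for lo,hi in((.119,.135),(.165,.19)):
    q=P[f&(z>lo)&(z<hi)]; print(lo,len(q),q.mean(0),q.min(0),q.max(0))
t=box(280,390,255,340)
q=P[t&(z>.024)&(z<.036)]; print('tray rim',len(q),cv2.minAreaRect((q[:,:2]*1000).astype(np.float32)))
q=P[t&(z>.06)]; print('handle',len(q),q.mean(0),q.min(0),q.max(0))
for n,b in(('green tray',box(305,410,145,245)),('cup',box(430,495,180,242)),('lid',box(575,675,268,365)),('gblock',box(385,430,345,390)),('rest',box(225,260,395,415)),('pick',box(80,220,365,395))):
    q=P[b&(z>.008)];print(n,q.min(0).round(3),q.max(0).round(3))
c=cv2.resize(a['color'][150:260,170:370,::-1],(800,440),interpolation=cv2.INTER_CUBIC); cv2.imwrite('pics/c.png',c)
```

```text
table z [ 0.36821769 -0.25252987 -0.00055151]
walls 628 ((596.71044921875, -143.6897430419922), (237.04379272460938, 77.966064453125), 88.52223205566406)
rect gearbox ((559.1376953125, -119.45865631103516), (164.37562561035156, 86.93160247802734), 55.73105239868164)
0.119 200 [ 0.55006656 -0.14662188  0.12868867] [ 0.51519146 -0.16888321  0.11908993] [ 0.63199998 -0.07172924  0.13402934]
0.165 49 [ 0.58661733 -0.13922951  0.17430481] [ 0.5780111  -0.14965713  0.16829691] [ 0.59659189 -0.13051332  0.18101534]
tray rim 270 ((609.5157470703125, 99.2828369140625), (155.01504516601562, 120.58028411865234), 81.52527618408203)
handle 66 [0.57124644 0.12364897 0.37639904] [ 0.43008483 -0.02722008  0.06083948] [0.63599274 0.18331772 1.25274527]
green tray [ 0.43  -0.043  0.008] [0.909 0.144 1.253]
cup [ 0.43  -0.208  0.008] [ 0.805 -0.027  1.253]
lid [ 0.43  -0.541  0.009] [ 0.642 -0.027  1.253]
gblock [ 0.43  -0.069  0.024] [ 0.505 -0.009  1.253]
rest [0.4   0.256 0.008] [0.42  0.305 0.018]
pick [ 0.43  -0.027  0.008] [0.484 0.588 1.253]
```

View pics/c.png

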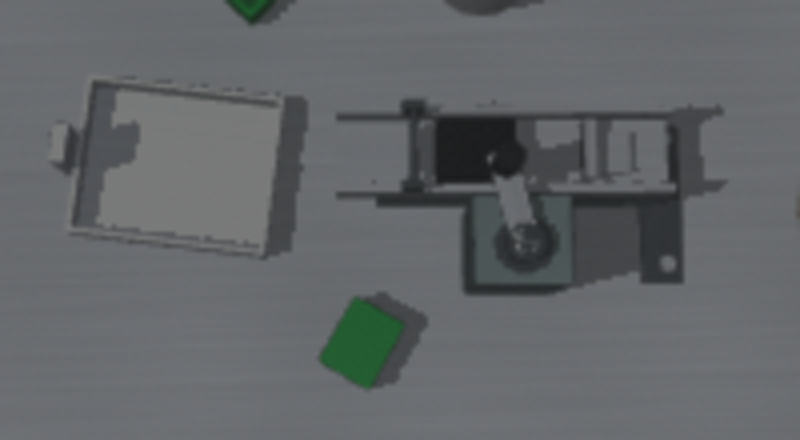

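The crop shows the grey tray with corners at about (92,80), (285,97), (265,258), (68,230) and its handle at (60,147). The black brick at (475,150) lies just behind the flap bar at (412,150). The knob is at (506,155) and the crank axis at (525,240). All of these match the descriptions.

```bash
cat >> h.py <<'E'
def ray(d,u,v,z):
    r=R.from_quat(d['rotation']).as_matrix()@np.array([(u-d['cx'])/d['f'],(v-d['cy'])/d['f'],1]); o=np.array(d['origin'])
    return (o+r*(z-o[2])/r[2])
E
python3 - <<'E'
from h import *
a=dict(np.load('a0.npz')); 
C=lambda x,y,z: ray(a,170+(x+.5)/4-.5,150+(y+.5)/4-.5,z)
for n,x,y,z in(('wall up mouth',338,116,.093),('wall up rear',670,112,.093),('wall lo mouth',338,194,.093),('wall lo rear',670,187,.093),('hub',525,240,.13),('knob',506,155,.176),('bracketU',412,107,.118),('bracketL',412,186,.118),
 ('t1',92,80,.03),('t2',285,97,.03),('t3',265,258,.03),('t4',68,230,.03),('handle',60,147,.075),('brick ul',435,118,.099),('brick ll',435,181,.099)): print(n,(C(x,y,z)*1000).round(0))
P=cloud(a);z=P[...,2];ok=(a['z_map']>0)&(z>.083)&(z<.1)
for xr in((.57,.60),(.62,.645)):
    m=ok&(P[...,0]>xr[0])&(P[...,0]<xr[1])&(P[...,1]<.0)&(P[...,1]>-.25); q=P[m]; p=np.polyfit(q[:,1],q[:,0],1); print(xr,len(q),p,q[:,1].min(),q[:,1].max())
m=(a['z_map']>0)&(z>.06)&(z<.09)&(P[...,1]>.12)&(P[...,1]<.25)&(P[...,0]>.5)&(P[...,0]<.7); q=P[m];print('handle',len(q),np.median(q,0),q.min(0),q.max(0),cv2.minAreaRect((q[:,:2]*1000).astype(np.float32)))
E
```

```text
wall up mouth [630. -26.  93.]
wall up rear [ 627. -262.   93.]
wall lo mouth [575. -25.  93.]
wall lo rear [ 573. -259.   93.]
hub [ 535. -151.  130.]
knob [ 587. -136.  176.]
bracketU [631. -78. 118.]
bracketL [576. -76. 118.]
t1 [674. 159.  30.]
t2 [657.  13.  30.]
t3 [536.  31.  30.]
t4 [561. 177.  30.]
handle [617. 175.  75.]
brick ul [626. -95.  99.]
brick ll [581. -93.  99.]
(0.57, 0.6) 249 [0.02525304 0.5850959 ] -0.24995900392743498 -0.02463280877401463
(0.62, 0.645) 246 [0.02219045 0.63397614] -0.2478879625469551 -0.02614468199212247
handle 49 [0.62112285 0.17628435 0.07328956] [0.6061956  0.16835058 0.06083948] [0.63599274 0.18331772 0.07929985] ((620.6754760742188, 176.07273864746094), (12.566910743713379, 29.822738647460938), 81.12496185302734)
```

```bash
cat >> h.py <<'E'
def go(pos,yaw=None,mm=True):
    """shift (tool axes, mm) and turn to reach world pos (m), tool down, tool-y heading yaw (deg)"""
    s=arm.sense(); A=R.from_quat(s['orientation'])
    sh=A.inv().apply(np.array(pos)-s['tool_pos'])*1000
    rv=np.zeros(3)
    if yaw is not None:
        y=np.radians(yaw); ty=np.array([np.cos(y),np.sin(y),0]); tz=np.array([0,0,-1.]); tx=np.cross(ty,tz)
        rv=(A.inv()*R.from_matrix(np.stack([tx,ty,tz],1))).as_rotvec()
    print('shift',sh.round(1),'turn',rv.round(3)); return sh,rv
E
python3 -c "
from h import *
go([.6207,.176,.24],81.5)"
```

```text
shift [-633.2  551.2   -8.8] turn [ 0.001 -0.001  0.617]
```

>>> carry_out(
  rows=[
    [60,[-45,39,-1],[0,0,0.05]],
    [60,[-90,78,-1],[0,0,0.1]],
    [60,[-135,117,-2],[0,0,0.15]],
    [60,[-180,156,-3],[0,0,0.2]],
    [60,[-225,196,-3],[0,0,0.25]],
    [60,[-270,235,-4],[0,0,0.3]],
    [60,[-315,274,-5],[0,0,0.35]],
    [60,[-360,313,-5],[0,0,0.4]],
  ],
  force=30,
)

```text
clock: 1.1
tool_pos: [0.485, -0.1584, 0.2364]
orientation: [-0.034, 0.999, 0.0, 0.0]
ft_force: [0.5, 0.9, -0.0]
gripper_width: 0.0516
grasp_force: 0.0
```

```bash
python3 -c "
from h import *
go([.6207,.176,.15],81.5)"
```

```text
shift [-157.9  324.5   86.4] turn [0.    0.    0.216]
```

>>> carry_out(
  rows=[
    [60,[-25,50,0],[0,0,0.05]],
    [60,[-50,100,0],[0,0,0.1]],
    [60,[-75,150,0],[0,0,0.15]],
    [60,[-98,200,0],[0,0,0.2]],
    [60,[-122,250,10],[0,0,0.216]],
    [60,[-146,300,40],[0,0,0.216]],
    [60,[-158,324,80],[0,0,0.216]],
    [60,[-158,324,86],[0,0,0.216]],
  ],
)

```text
clock: 2.1
tool_pos: [0.6184, 0.1748, 0.1459]
orientation: [0.073, 0.997, -0.002, -0.003]
ft_force: [-0.6, -1.0, -0.2]
gripper_width: 0.0513
grasp_force: 0.0
```

Run:
```python
from h import *
go([.6207,.176,.045],81.5)
b=grab('scene');P=cloud(b);z=P[...,2]
m=(b['z_map']>0)&(z>.05)&(z<.09)&(P[...,1]>.13)&(P[...,1]<.23)&(P[...,0]>.57)&(P[...,0]<.68);q=P[m];print(len(q),np.median(q,0),q.min(0),q.max(0))
m=m&(z>.07);q=P[m];print(len(q),q.mean(0))
cv2.imwrite('pics/d.png',cv2.resize(b['color'][170:270,200:330,::-1],(780,600),interpolation=cv2.INTER_CUBIC))
```

```text
shift [ -2.6   1.9 100.9] turn [-0.004 -0.005  0.003]
39 [0.62609658 0.17138549 0.06943919] [0.60336546 0.16598645 0.05265077] [0.64314011 0.18074059 0.07979065]
17 [0.62571263 0.17385447 0.07443085]
```

View pics/d.png

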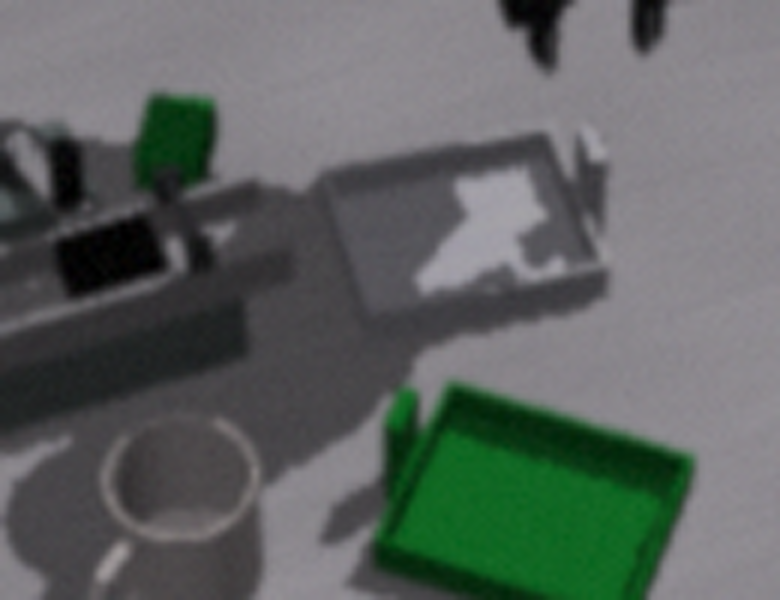

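The crop shows the open fingers hovering over the handle. The handle top is at about (595,150), and both views agree on it to within 5 mm, so I'm descending.

>>> carry_out(
  rows=[
    [60,[-2,1,40],[0,0,0]],
    [60,[-2,1,80],[0,0,0]],
    [60,[-2,1,97],[0,0,0]],
    [60,[-2,1,97],[0,0,0]],
    [0,[-2,1,97],[0,0,0]],
    [0,[-2,1,97],[0,0,0]],
    [0,[-2,1,97],[0,0,0]],
    [0,[-2,1,97],[0,0,0]],
  ],
  force=30,
)

```text
clock: 3.15
tool_pos: [0.6233, 0.1752, 0.0552]
orientation: [0.073, 0.997, 0.001, 0.001]
ft_force: [-1.0, 1.7, 6.6]
gripper_width: 0.0111
grasp_force: 31.9
```

Run:
```python
from h import *
s=arm.sense();print(s['tool_pos'],s['gripper_width'],s['grasp_force'],s['ft_force'])
p=s['tool_pos']
go([p[0],p[1]-.060,p[2]],89)
go([.606,.106,p[2]],89)
```

```text
[0.62327874 0.17523126 0.05516128] 0.011077104626231495 31.87549889087677 [-0.97033836  1.66980153  6.56155062]
shift [ -8.8 -59.4  -0.1] turn [ 0.002  0.003 -0.129]
shift [  7.  -71.   -0.1] turn [ 0.002  0.003 -0.129]
```

>>> carry_out(
  rows=[
    [0,[1,-9,-2],[0,0,-0.02]],
    [0,[2,-18,-2],[0,0,-0.04]],
    [0,[3,-27,-2],[0,0,-0.06]],
    [0,[4,-36,-2],[0,0,-0.08]],
    [0,[5,-45,-2],[0,0,-0.1]],
    [0,[6,-54,-2],[0,0,-0.12]],
    [0,[7,-62,-2],[0,0,-0.13]],
    [0,[7,-64,-2],[0,0,-0.13]],
  ],
)

```text
clock: 4.15
tool_pos: [0.6057, 0.1116, 0.0553]
orientation: [0.009, 1.0, -0.0, -0.0]
ft_force: [-0.8, 1.6, -0.9]
gripper_width: 0.011
grasp_force: 30.7
```

```bash
cat > m.py <<'E'
from h import *
def meas(tag):
    a=grab('top');P=cloud(a);z=P[...,2];v=a['z_map']>0
    s=arm.sense();print(s['clock'],s['tool_pos'],s['ft_force'],s['grasp_force'])
    for nm,c in(('rim',(z>.024)&(z<.036)),('floor',(z>.0015)&(z<.009))):
        m=v&c&(P[...,0]>.5)&(P[...,0]<.72)&(P[...,1]>-.02)&(P[...,1]<.14); q=P[m]
        if nm=='rim': print(nm,len(q),cv2.minAreaRect((q[:,:2]*1000).astype(np.float32)))
    cv2.imwrite(f'pics/{tag}.png',cv2.resize(a['color'][140:270,150:350,::-1],(800,520),interpolation=cv2.INTER_CUBIC))
    return a,P
if __name__=='__main__':
    import sys; meas(sys.argv[1])
E
python3 m.py e
```

```text
4.2 [0.60572386 0.11166022 0.05530104] [ 0.39012219 -0.23486727 -1.65817443] 30.643388628959656
rim 149 ((630.6314697265625, 43.014076232910156), (122.24049377441406, 178.1189727783203), 89.5103988647461)
```

View pics/e.png

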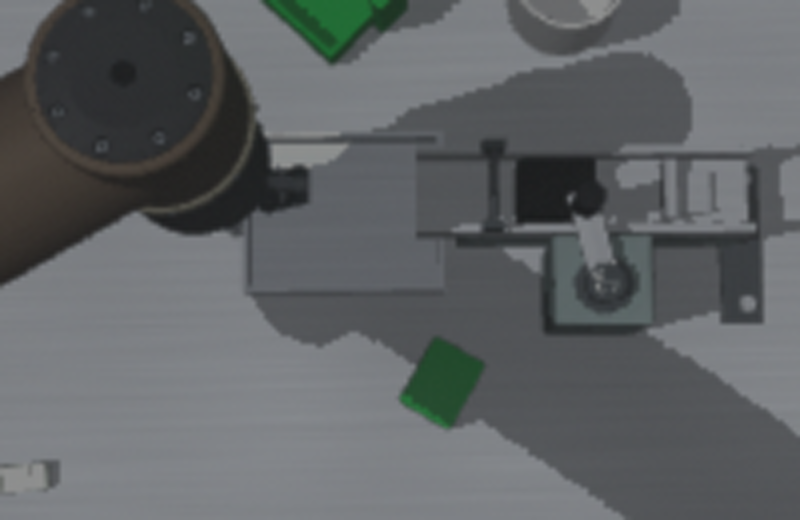

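The picture shows the tray square under the mouth. Its sides are at rows 138 and 292, and its front end is at column 442 beneath the channel lip.

Run:
```python
from h import *
a=dict(np.load('a0.npz'))
C=lambda x,y,z: (ray(a,150+(x+.5)/4-.5,140+(y+.5)/4-.5,z)*1000).round(0)
print('tray side far',C(400,138,.03),'near',C(400,291,.03),'front',C(442,270,.03),C(438,140,.03),'back',C(248,280,.03))
print('wall',C(420,156,.093),C(420,235,.093),C(740,156,.093),C(740,230,.093),'base end',C(457,243,.059))
p=arm.sense()['tool_pos']; go([p[0]-.0,p[1]-.01,p[2]],89)
```

```text
tray side far [656. -13.  30.] near [540. -10.  30.] front [555. -42.  30.] [653. -42.  30.] back [552. 103.  30.]
wall [630. -28.  93.] [574. -26.  93.] [ 624. -255.   93.] [ 571. -252.   93.] base end [571. -53.  59.]
shift [ -0.2 -10.    0. ] turn [-0. -0. -0.]
```

>>> carry_out(
  rows=[
    [0,[-1,-3,0],[0,0,0]],
    [0,[-2,-6,0],[0,0,0]],
    [0,[-3,-8,0],[0,0,0]],
    [0,[-3,-8,0],[0,0,0]],
  ],
)

```text
clock: 4.7
tool_pos: [0.6088, 0.1039, 0.0552]
orientation: [0.009, 1.0, -0.0, -0.0]
ft_force: [0.4, -0.3, -2.0]
gripper_width: 0.0113
grasp_force: 30.7
```

>>> carry_out(
  rows=[
    [0,[0,-2,0],[0,0,0]],
    [0,[0,-3,0],[0,0,0]],
    [0,[0,-3,0],[0,0,0]],
  ],
)

```text
clock: 5.08
tool_pos: [0.6092, 0.1019, 0.0556]
orientation: [0.009, 1.0, 0.001, 0.001]
ft_force: [-0.6, 4.2, -1.3]
gripper_width: 0.011
grasp_force: 30.8
```

>>> carry_out(
  rows=[
    [0,[0,1,0],[0,0,0]],
    [50,[0,1,0],[0,0,0]],
    [50,[0,1,0],[0,0,0]],
    [50,[0,1,0],[0,0,0]],
    [50,[0,1,-40],[0,0,0]],
    [50,[0,1,-90],[0,0,0]],
    [0,[0,1,-140],[0,0,0]],
    [0,[0,1,-150],[0,0,0]],
  ],
)

```text
clock: 6.08
tool_pos: [0.6104, 0.1026, 0.2097]
orientation: [0.008, 1.0, 0.001, 0.003]
ft_force: [0.6, -0.4, -0.5]
gripper_width: 0.0068
grasp_force: 0.0
```

Run:
```python
from h import *
from m import meas
a,P=meas('f'); z=P[...,2]; v=a['z_map']>0
q=P[v&(z>.165)&(z<.185)&(P[...,1]<-.05)&(P[...,1]>-.25)&(P[...,0]<.66)&(P[...,0]>.45)]; print('knob',len(q),q.mean(0))
go([.56,-.21,.24],89); go([.577,-.182,.142],89)
```

```text
6.125 [0.60998871 0.1024804  0.20897904] [0.898434   0.44786579 1.21474082] 0.0
rim 150 ((632.0133666992188, 40.15407180786133), (115.41889190673828, 175.90321350097656), 89.93265533447266)
knob 49 [ 0.58656397 -0.13950203  0.17425746]
shift [  44.5 -313.2  -31.8] turn [0.002 0.005 0.   ]
shift [  28.5 -285.1   66.3] turn [0.002 0.005 0.   ]
```

View pics/f.png

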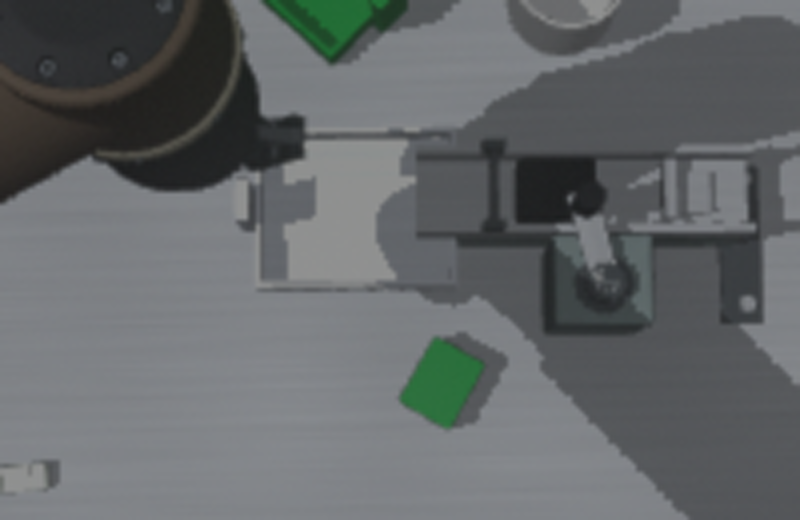

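The tray is against the base: its front edge at column 457 coincides with the base end. It has been let go and its handle points away. Next I go behind the knob with the fingers shut.

Run:
```python
from h import *
go([.5825,-.178,.25],89); go([.5825,-.178,.142],89)
```

```text
shift [  22.5 -280.8  -41.7] turn [0.002 0.005 0.   ]
shift [  23.  -281.    66.3] turn [0.002 0.005 0.   ]
```

>>> carry_out(
  rows=[
    [0,[4,-50,-30],[0,0,0]],
    [0,[8,-105,-42],[0,0,0]],
    [0,[12,-160,-42],[0,0,0]],
    [0,[18,-220,-42],[0,0,0]],
    [0,[22,-281,-42],[0,0,0]],
    [0,[23,-281,0],[0,0,0]],
    [0,[23,-281,50],[0,0,0]],
    [0,[23,-281,66],[0,0,0]],
  ],
)

```text
clock: 7.12
tool_pos: [0.5781, -0.1785, 0.1352]
orientation: [0.009, 1.0, 0.0, -0.003]
ft_force: [-0.1, -0.5, 0.6]
gripper_width: 0.0
grasp_force: 0.0
```

```bash
cat > ring.py <<'E'
from h import *
import sys
c=np.array([.534,-.152]); 
def ring(step=.39,n=8,z=.142,r=.055):
    s=arm.sense();p=s['tool_pos'];A=R.from_quat(s['orientation']);d=p[:2]-c;th=np.arctan2(d[1],d[0])
    print('clock',s['clock'],'tool',p.round(4),'th',th.round(3),'F',s['ft_force'].round(1))
    print([A.inv().apply((np.r_[c+r*np.array([np.cos(t),np.sin(t)]),z]-p)*1000).round(0).astype(int).tolist() for t in th+step*np.arange(1,n+1)])
def crank():
    a=grab('top');P=cloud(a);zz=P[...,2]
    q=P[(a['z_map']>0)&(zz>.162)&(zz<.185)&(np.abs(np.hypot(P[...,0]-c[0],P[...,1]-c[1])-.055)<.015)]
    # fingers also in band: print blade/brick instead
    return a,P
if __name__=='__main__': ring(*[float(x) for x in sys.argv[1:2]])
E
python3 ring.py
```

```text
clock 7.125 tool [ 0.5781 -0.1785  0.1352] th -0.541 F [-0.1 -0.5  0.6]
[[-10, 18, -7], [-9, 40, -7], [1, 59, -7], [17, 73, -7], [37, 80, -7], [58, 79, -6], [77, 70, -6], [92, 54, -6]]
```

>>> carry_out(
  rows=[
    [0,[-10,18,-7],[0,0,0]],
    [0,[-9,40,-7],[0,0,0]],
    [0,[1,59,-7],[0,0,0]],
    [0,[17,73,-7],[0,0,0]],
    [0,[37,80,-7],[0,0,0]],
    [0,[58,79,-7],[0,0,0]],
    [0,[77,70,-7],[0,0,0]],
    [0,[92,54,-7],[0,0,0]],
  ],
)

```text
clock: 8.12
tool_pos: [0.4898, -0.1228, 0.1474]
orientation: [0.008, 1.0, 0.0, 0.001]
ft_force: [1.1, 0.5, 0.1]
gripper_width: 0.0003
grasp_force: 0.5
```

```bash
python3 ring.py; python3 m.py g
```

```text
clock 8.125 tool [ 0.4898 -0.1228  0.1474] th 2.559 F [1.1 0.5 0.1]
[[9, -19, 5], [9, -40, 5], [1, -60, 5], [-15, -75, 5], [-34, -82, 6], [-56, -82, 6], [-75, -74, 6], [-90, -59, 6]]
8.175 [ 0.48713366 -0.1243691   0.14686429] [-2.99827091 -0.57734559 -0.85912883] 0.0
rim 106 ((644.5457153320312, 61.13636779785156), (73.27043151855469, 144.33248901367188), 38.17367172241211)
```

View pics/g.png

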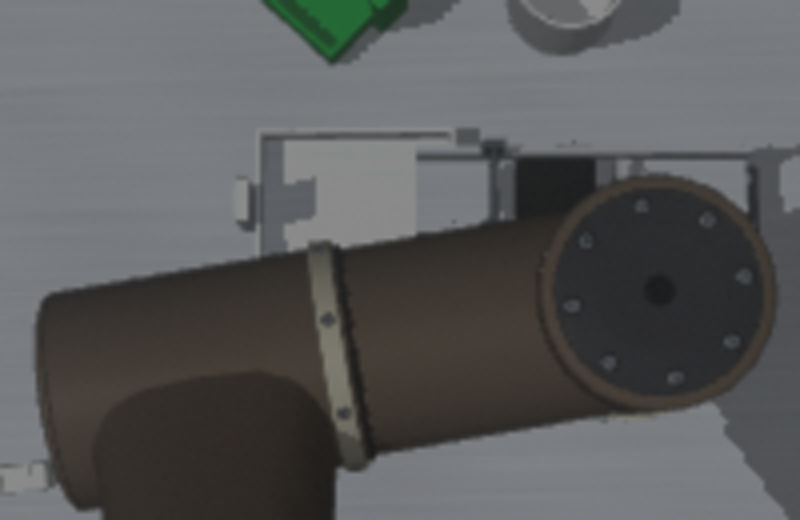

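The blade is now a light strip at column 605, close behind the brick (515–595), so the crank is turning. I carry on with the ring.

>>> carry_out(
  rows=[
    [0,[9,-19,4],[0,0,0]],
    [0,[9,-40,4],[0,0,0]],
    [0,[1,-60,4],[0,0,0]],
    [0,[-15,-75,4],[0,0,0]],
    [0,[-34,-82,4],[0,0,0]],
    [0,[-56,-82,4],[0,0,0]],
    [0,[-75,-74,4],[0,0,0]],
    [0,[-90,-59,4],[0,0,0]],
  ],
)

```text
clock: 9.18
tool_pos: [0.5753, -0.1834, 0.141]
orientation: [0.01, 1.0, 0.0, -0.004]
ft_force: [-10.1, -0.7, 1.1]
gripper_width: -0.0003
grasp_force: 3.7
```

```bash
python3 ring.py
```

```text
clock 9.175 tool [ 0.5753 -0.1834  0.141 ] th -0.65 F [-10.1  -0.7   1.1]
[[-12, 17, -1], [-12, 39, -1], [-5, 59, -1], [9, 75, -1], [28, 84, -1], [49, 85, -1], [70, 78, 0], [86, 64, 0]]
```

>>> carry_out(
  rows=[
    [0,[-12,17,-1],[0,0,0]],
    [0,[-12,39,-1],[0,0,0]],
    [0,[-5,59,-1],[0,0,0]],
    [0,[9,75,-1],[0,0,0]],
    [0,[28,84,-1],[0,0,0]],
    [0,[49,85,-1],[0,0,0]],
    [0,[70,78,-1],[0,0,0]],
    [0,[86,64,-1],[0,0,0]],
  ],
)

```text
clock: 10.18
tool_pos: [0.4958, -0.1171, 0.1449]
orientation: [0.007, 1.0, 0.0, 0.004]
ft_force: [8.2, 0.3, 0.6]
gripper_width: 0.0005
grasp_force: 2.8
```

```bash
python3 ring.py
python3 - <<'E'
from h import *
b=grab('scene');cv2.imwrite('pics/i.png',cv2.resize(b['color'][150:270,150:310,::-1],(800,600),interpolation=cv2.INTER_CUBIC))
E
```

```text
clock 10.175 tool [ 0.4958 -0.1171  0.1449] th 2.401 F [8.2 0.3 0.6]
[[13, -16, 3], [16, -37, 3], [11, -58, 3], [-2, -75, 3], [-20, -86, 3], [-41, -89, 3], [-62, -84, 3], [-79, -72, 3]]
```

View pics/i.png

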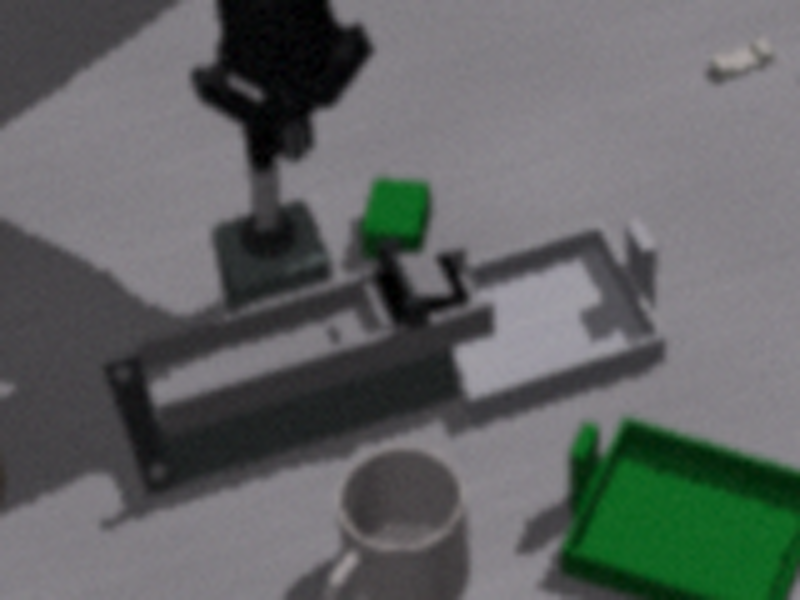

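The brick (430,285) is under the raised flap and the crank arm points at the robot, at about 9.3 rad. The tray is still in place. One more half turn, then smaller steps.

>>> carry_out(
  rows=[
    [0,[13,-16,3],[0,0,0]],
    [0,[16,-37,3],[0,0,0]],
    [0,[11,-58,3],[0,0,0]],
    [0,[-2,-75,3],[0,0,0]],
    [0,[-20,-86,3],[0,0,0]],
    [0,[-41,-89,3],[0,0,0]],
    [0,[-62,-84,3],[0,0,0]],
    [0,[-79,-72,3],[0,0,0]],
  ],
)

```text
clock: 11.22
tool_pos: [0.5695, -0.191, 0.1389]
orientation: [0.009, 1.0, 0.0, -0.003]
ft_force: [-12.7, 3.9, 3.0]
gripper_width: -0.0004
grasp_force: 5.0
```

```bash
python3 ring.py .2
python3 - <<'E'
from h import *
a=grab('top');P=cloud(a);z=P[...,2];g=a['color'].max(2)
m=(g<45)&(z>.0)&(z<.13)&(P[...,0]>.578)&(P[...,0]<.628)&(P[...,1]>-.12)&(P[...,1]<.08);q=P[m];print('dark',len(q),q.min(0),q.max(0),np.median(q,0))
E
```

```text
clock 11.225 tool [ 0.5695 -0.191   0.1389] th -0.833 F [-12.7   3.9   3. ]
[[-9, 7, -3], [-14, 16, -3], [-18, 27, -3], [-19, 38, -3], [-18, 49, -3], [-15, 59, -3], [-10, 69, -3], [-3, 77, -3]]Traceback (most recent call last):
  File "<stdin>", line 3, in <module>
    return umr_minimum(a, axis, None, out, keepdims, initial, where)
ValueError: zero-size array to reduction operation minimum which has no identity
```

>>> carry_out(
  rows=[
    [0,[-9,7,-3],[0,0,0]],
    [0,[-14,16,-3],[0,0,0]],
    [0,[-18,27,-3],[0,0,0]],
    [0,[-19,38,-3],[0,0,0]],
    [0,[-19,38,-3],[0,0,0]],
  ],
)

```text
clock: 11.9
tool_pos: [0.5918, -0.1524, 0.1436]
orientation: [0.008, 1.0, 0.0, 0.001]
ft_force: [-0.1, 0.5, -0.4]
gripper_width: 0.0001
grasp_force: 0.0
```

```bash
python3 ring.py .15
cat > n.py <<'E'
from h import *
b=grab('scene');P=cloud(b);z=P[...,2];g=b['color'].max(2)
m=(g<45)&(b['z_map']>0)&(z>-.01)&(z<.115)&(P[...,0]>.57)&(P[...,0]<.65)&(P[...,1]>-.15)&(P[...,1]<.1);q=P[m]
print('dark',len(q)); 
if len(q): print(np.percentile(q,[2,50,98],0).round(3))
cv2.imwrite('pics/n.png',cv2.resize(b['color'][150:270,150:310,::-1],(800,600),interpolation=cv2.INTER_CUBIC))
E
python3 n.py
```

```text
clock 11.9 tool [ 0.5918 -0.1524  0.1436] th -0.007 F [-0.1  0.5 -0.4]
[[3, 8, 2], [5, 16, 2], [8, 24, 2], [13, 31, 2], [18, 37, 2], [24, 43, 2], [31, 47, 2], [38, 51, 2]]
dark 447
[[ 0.577 -0.147  0.008]
 [ 0.633 -0.078  0.056]
 [ 0.64   0.002  0.113]]
```

View pics/n.png

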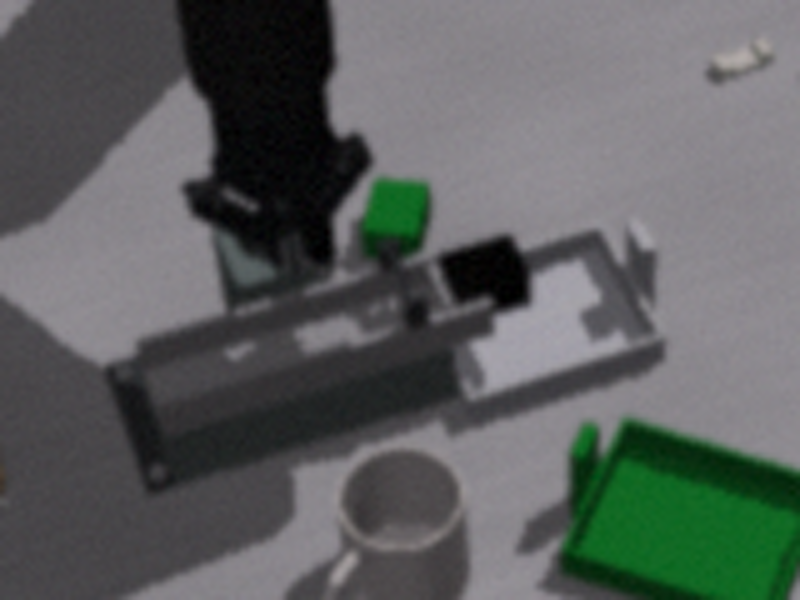

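The flap has snapped down behind the brick at (485,275) and the force has dropped, but the brick still overhangs the lip. I turn a little further.

>>> carry_out(
  rows=[
    [0,[3,8,1],[0,0,0]],
    [0,[5,16,1],[0,0,0]],
    [0,[8,24,1],[0,0,0]],
    [0,[8,24,1],[0,0,0]],
  ],
)

```text
clock: 12.45
tool_pos: [0.5835, -0.1287, 0.1424]
orientation: [0.008, 1.0, 0.0, 0.0]
ft_force: [0.7, -0.3, -0.2]
gripper_width: -0.0002
grasp_force: 0.0
```

```bash
cat > n2.py <<'E'
from h import *
b=grab('scene');P=cloud(b);z=P[...,2];g=b['color'].max(2)
m=(g<45)&(b['z_map']>0)&(z>-.01)&(z<.115)&(P[...,0]>.55)&(P[...,0]<.66)&(P[...,1]>-.05)&(P[...,1]<.1);q=P[m]
print('dark',len(q)); 
if len(q): print(np.percentile(q,[2,50,98],0).round(3))
cv2.imwrite('pics/o.png',cv2.resize(b['color'][150:270,150:310,::-1],(800,600),interpolation=cv2.INTER_CUBIC))
E
python3 ring.py .15; python3 n2.py
```

```text
clock 12.45 tool [ 0.5835 -0.1287  0.1424] th 0.441 F [ 0.7 -0.3 -0.2]
[[4, 7, 0], [9, 14, 0], [15, 19, 0], [22, 24, 0], [30, 27, 0], [37, 30, 0], [46, 31, 0], [54, 31, 0]]
dark 188
[[ 0.584 -0.033  0.052]
 [ 0.616 -0.01   0.082]
 [ 0.632  0.021  0.099]]
```

>>> carry_out(
  rows=[
    [0,[4,7,0],[0,0,0]],
    [0,[9,14,0],[0,0,0]],
    [0,[9,14,0],[0,0,0]],
    [0,[9,14,0],[0,0,0]],
  ],
)

```text
clock: 13.0
tool_pos: [0.575, -0.1151, 0.1424]
orientation: [0.008, 1.0, 0.0, 0.0]
ft_force: [0.1, 0.1, -0.1]
gripper_width: 0.0004
grasp_force: 0.0
```

```bash
python3 ring.py .15; python3 n2.py
```

```text
clock 13.0 tool [ 0.575  -0.1151  0.1424] th 0.733 F [ 0.1  0.1 -0.1]
[[6, 6, 0], [13, 10, 0], [20, 14, 0], [28, 16, 0], [36, 17, 0], [45, 17, 0], [53, 16, 0], [61, 14, 0]]
dark 164
[[ 0.587 -0.026  0.011]
 [ 0.625 -0.005  0.055]
 [ 0.634  0.011  0.065]]
```

View pics/o.png

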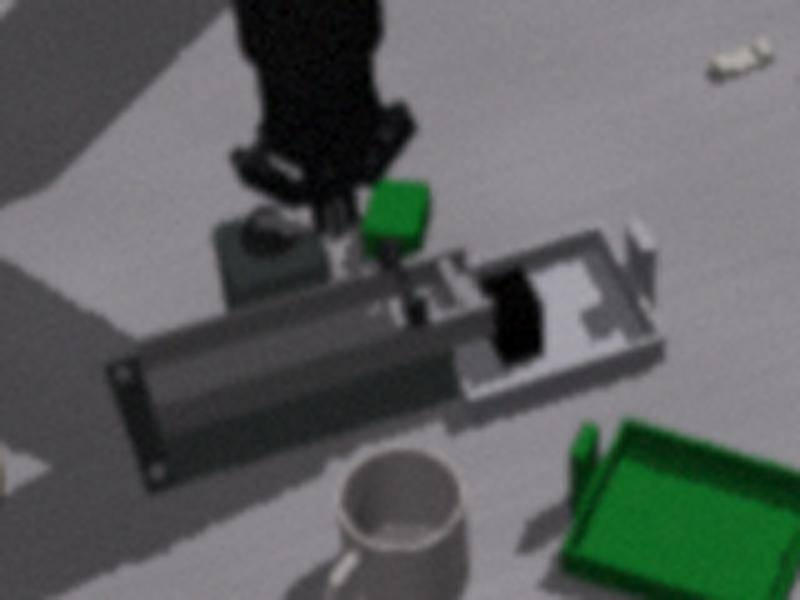

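The brick is in the tray, standing on end at (515,315), with the blade still inside the mouth. I back the fingers off the knob and lift clear.

>>> carry_out(
  rows=[
    [0,[-6,-6,0],[0,0,0]],
    [0,[-6,-6,-50],[0,0,0]],
    [0,[-6,-6,-110],[0,0,0]],
    [0,[-6,-6,-120],[0,0,0]],
    [0,[-6,-6,-120],[0,0,0]],
    [0,[-6,-6,-120],[0,0,0]],
  ],
)

```text
clock: 13.8
tool_pos: [0.5801, -0.1215, 0.2606]
orientation: [0.009, 1.0, 0.0, -0.001]
ft_force: [0.2, 0.0, -0.4]
gripper_width: 0.0001
grasp_force: 0.0
```

```bash
python3 n2.py
python3 - <<'E'
from h import *
a=grab('top');P=cloud(a);z=P[...,2];v=a['z_map']>0
m=v&(z>.024)&(z<.036)&(P[...,0]>.5)&(P[...,0]<.72)&(P[...,1]>.03)&(P[...,1]<.14);q=P[m];print('rim',q.min(0),q.max(0))
m=v&(z>.06)&(z<.09)&(P[...,0]>.57)&(P[...,0]<.65)&(P[...,1]>.085)&(P[...,1]<.14);print('handle',P[m].mean(0))
print(arm.sense()['tool_pos'],arm.sense()['ft_force'])
E
```

```text
dark 168
[[ 0.588 -0.028  0.009]
 [ 0.625 -0.005  0.055]
 [ 0.637  0.012  0.069]]
rim [0.5455517  0.030175   0.02529837] [0.54908749 0.05419858 0.03470886]
handle [nan nan nan]
[ 0.58022435 -0.12146227  0.26058694] [ 0.27247699 -0.63151267 -0.12296369]<stdin>:4: RuntimeWarning: Mean of empty slice.
  ret = um.true_divide(
```

```bash
python3 -c "
from cell import arm
print(arm.finish_job())"
```

```text
the job is handed in; nothing more can be done
None
```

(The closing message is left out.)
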